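# Press the lid home on a tin of sweets in the bench lid press

## Robot

A 6-joint arm with a two-finger parallel gripper is mounted at the origin on the work surface. World frame = base frame: x ahead of the robot, y to its left, z up, the work surface at z = 0. Lengths are in m, angles in rad, forces in N, time in s.
With the tool pointing down it reaches from about 0.375 to 0.9 m from the base axis. Payload 3.1 kg.
Tool frame: the origin (TCP) lies at the very end of the fingers, on their centre line; the grasp point (between the pads) lies arm.pinch_z behind it (arm.pinch_z is the distance from the TCP to the grasp point, in m); z points along the fingers, y is the line along which they close (so a half turn about z gives the same grasp; the last joint's range is limited). The gripper opens to 85 mm and grips with 20 to 120 N. Pads are 22 mm wide; open, the fingers measure 114 mm over their backs; the gripper's body (76 mm by 85 mm) begins 54 mm behind the grasp point. The pads swing forward as they close: fully open they stand 13 mm farther back than shut.
Start: joints at [-1.304, 0.527, 1.433, -0, 1.181, -0.178], TCP at [0.27, -0.564, 0.191] pointing down, gripper open.
Joint ranges: [-3.08, 3.08], [-0.75, 2.2], [0.22, 2.44], [-1.43, 4.57], [0, 2.65], [-2.85, 2.85]. Speed limits (rad/s): [2.79, 2.79, 3.14, 3.14, 3.14, 3.14].

## Interface

Orientations are given as [roll, pitch, yaw] about the fixed x, y, z axes, in that order (R = Rz(yaw) Ry(pitch) Rx(roll)).
In Python, from rig import status, imaging, ticket, arm gives the robot as it stands.
- The arm moves only by the shell command python3 -m crank 'ROWS' [OPENING] [FORCE]. ROWS is JSON, a list that holds one entry, the list of rows, each a list of 6 numbers: the shift along the tool's x, y, z scaled (see below), then the turn, a rotation vector about the tool's x, y, z scaled (see below). A call has 1 to 20 rows; each row is the pose to reach, as a shift and turn from the pose commanded when the call began, along the tool's axes at that moment; what a row does not reach only later rows make up. The controller multiplies each number of a shift by 75 cm and each number of a turn by 45 degrees. A row lasts 1/12 s, in which the tool goes at most 41.7 mm and 7.16 degrees, less where a joint would pass 70% of its speed; a pose out of reach is approached as far as the arm can. A call with a number of a shift or a turn outside -1 to 1 is refused whole. A call with a gripper value outside its range is refused whole. OPENING is the opening, from 0 (shut) to 1 (fully open), set as the call begins (- or left out, the last holds). The fingers move at their own pace and stop on an object; FORCE is the grip in N (left out, the last holds). Time passes only in rows, so rows that repeat a pose let the fingers close. It gives the time, the measured TCP pose, the force, the opening and the grip force at its end, in the units of the state.
- status.get_obs(): the state, without advancing time (a new reading comes with each control period).
- imaging.read_camera(name): name is "side" or "top" or "wrist"; returns the picture (420x560x3 uint8, red, green, blue); there is no depth.
- imaging.camera_info(name): a dict with "fx", "fy", "cx", "cy" (pixels), "pose" (4x4, takes a point from camera to world coordinates). Camera axes: x right, y down, z forward; pixel columns grow to the right and rows downward; lengths in m; the calibration is good to about 2 mm. A picture is of the moment at which its call begins: read the wrist's pose just before it. camera_info takes no time and is no camera call; for the wrist camera it gives the pose at the moment of the call.
- ticket.sign_off(): hands the job in; it is judged then, once.
The state is a dict: "time_s": time; "joints": joint angles; "qd": joint speeds; "joint_efforts": joint torques, N m; "position": TCP position; "tool_rot": TCP orientation; "force": force on the tool from outside, world axes, zero at the start; "torque": the same for the moment, N m; "finger_gap": finger opening in m; "grasp_force": force on a finger pad.
Only numpy, scipy, OpenCV 4.12 (cv2) and the standard library are available. Lean on these libraries where they do the work, as an engineer would, in place of code of your own. Each camera call takes 0.05 s, during which the arm holds its last target. There are 200 camera calls.

## Task

One of the two sweet tins standing on the bench still has its lid standing proud: keep it upright and set it gently down, flat, in the nest of the lid press's open drawer, then slide the drawer fully shut. Then push the treadle at the side of the press all the way down to its stop, so that the press seats the lid, and let the treadle come back up; leave the closed tin in the shut drawer. Only the press may seat the lid, never the gripper, and leave everything else on the bench where it is.

Things in the scene. Friction and masses are not known exactly. Their poses are not given: they have to be found in the camera images.
- tin: the tin to close: rectangular tinplate box with a paper band, 62 mm (x) by 100 mm (y), body 48 mm high, about 0.28 kg; a flat lid stands proud on it, its plate 8 mm above the rim with the darker plug showing in the gap: 60 mm high in all, 52 mm once closed. Origin: centre of its underside, z up. Stands left or right of the press. Grip it across the 62 mm width, on the body below the rim
- lid_top (a point): centre of the top face of the tin's lid, 60 mm above the tin's underside while proud, 52 mm when home
- lid (a joint): how far the lid has been pressed into the tin, m: 0 standing proud, 0.008 fully home. It resists with about 12 N of friction and stays where it is left
- press: bench lid press, fixed, grey base (16 mm high, reaching 95 mm in front of the origin), two 16 mm columns at y = +-78 mm, tie bar on top, 200 mm high. Origin: on the bench under the centre of the pressing plate (64 x 104 mm, underside at 102 mm, 8 mm over a proud lid in the nest); crosshead over it up to 160 mm, 205 mm wide. Its front, -x, faces the robot
- drawer (a joint): opening of the press's drawer, m: 0 fully shut (stop), starts 0.115 to 0.135 open, stop at 0.14. It slides along the press's x (opens towards -x), about 2 N of friction, and stays where it is left
- nest (a point): centre of the floor of the drawer's nest, 34 mm above the bench, moves with the drawer, axes as the press's. The nest is an open recess 70 mm (x) by 108 mm (y) inside: 4 mm of play all round a tin standing square in it (tin's x along nest's x, either way round); walls 8 mm thick, 12 mm above the floor. With the drawer shut it lies under the pressing plate
- drawer_handle (a point): centre of the drawer's bar handle: steel bar 84 mm long along y, 10 mm thick, 39 mm above the bench, 91 mm in front (-x) of the nest centre, 30 mm in front of the drawer's front panel (134 mm wide, from 16 to 46 mm above the bench). Nothing stands in front of it
- pedal (a joint): angle of the treadle, rad: 0 up at rest, 0.28 down on its stop. A spring returns it. Through two cranks it draws the pressing plate down 60 mm per rad; the plate meets a proud lid at about 0.14 and has it home only at the end, at about 0.27
- pedal_pad (a point): top centre of the treadle's ribbed rubber tread, 66 mm wide (y), 86 mm long (x), on the press's right (-y); 109 mm above the bench at rest, 56 mm on its stop. It moves on a 190 mm radius about pedal_hinge; the tread rises 0.14 rad towards its front at rest, falls 0.14 rad on its stop. Pushing it takes about 5 N at first, 10 N near the end with a tin in the press, then it goes hard at the stop
- pedal_hinge (a point): point of the treadle's hinge axis (along the press's y) in line with the tread, 75 mm above the bench, 60 mm behind the press's origin in x and 125 mm to its right (-y)
- tin_done: a finished tin, the same as the other but with its lid already home: 62 x 100 x 52 mm, origin at the centre of its underside; on the other side of the press; leave it
- bottle: clear bottle with white cap, 52 mm across, 115 mm high, stands left of the press; origin at the centre of its foot; leave it
- dome: steel dome cake mould, 68 mm across, 57 mm high, stands right of the press; origin at the centre of its foot; leave it
- mould: wooden sweet mould board with three carved flowers, 75 x 210 x 28 mm, lies far left; origin at the centre of its underside; leave it
- sieve: small steel sieve, 72 mm across and 26 mm high, with a handle reaching 130 mm along its x, lies far right; origin at the centre of its underside; leave it
- stick: wooden modelling stick, 20 x 170 x 15 mm, long along its y, lies on the left; origin at the centre of its underside; leave it
- bowl: shallow metal bowl, 130 mm across, 45 mm high, far right; origin at the centre of its foot; leave it
Not all that is in view belongs to the job. What is shaped like the tin but blue or turquoise is not meant.

How it is judged:
On the way, in this order (a step that is already met when the one before it is completed fails the run):
1. the tin stands flat in the nest of the open drawer, let go, its lid still proud (horizontal distance between tin and nest below 0.009 m and z of tin in the frame of nest between -0.004 and 0.004 m and angle between tin's own z axis and vertical below 0.06 rad and value of joint drawer above 0.08 m and value of joint lid below 0.004 m and contact force between the fingers and tin below 0.1 N), for 0.2 s.
2. the drawer is fully shut with the tin in its nest (horizontal distance between tin and nest below 0.009 m and z of tin in the frame of nest between -0.004 and 0.004 m and angle between tin's own z axis and vertical below 0.06 rad and value of joint drawer below 0.005 m), for 0.2 s.
3. the treadle is down on its stop and the press has seated the lid (horizontal distance between tin and nest below 0.009 m and z of tin in the frame of nest between -0.004 and 0.004 m and angle between tin's own z axis and vertical below 0.06 rad and value of joint pedal above 0.265 rad and value of joint lid above 0.0065 m and value of joint drawer below 0.007 m), for 0.1 s.
At the end, for the whole second after the job is handed in: the tin stands flat (within 0.06 rad, its origin within 9 mm of the nest centre and 4 mm of the nest floor) in the nest of the drawer, the drawer is shut to within 7 mm, the lid is pressed home (joint above 6.5 mm of 8), the treadle is back up (below 0.03 rad) and the tin is at rest (horizontal distance between tin and nest below 0.009 m and z of tin in the frame of nest between -0.004 and 0.004 m and angle between tin's own z axis and vertical below 0.06 rad and value of joint lid above 0.0065 m and value of joint drawer below 0.007 m and value of joint pedal below 0.03 rad and linear speed of tin below 0.01 m/s); the robot touches nothing.
It fails at once if the tin is tipped by more than 0.4 rad (angle between tin's own z axis and vertical above 0.4 rad).
It fails at once if the lid is pressed in by more than 4 mm while the drawer is open by more than 20 mm (only the press may seat it) (value of joint lid above 0.004 m and value of joint drawer above 0.02 m).
It fails at once if the tin is let fall (over 0.4 m/s with no finger on it: a drop of some 20 mm) or rammed into the open drawer (over 60 N) ((linear speed of tin above 0.4 m/s and contact force between the fingers and tin below 0.1 N) or (contact force between tin and drawer above 60 N and value of joint drawer above 0.02 m)).
It fails at once if another thing on the bench (the finished tin, the bottle, the steel dome, the wooden mould, the sieve, the modelling stick, the foil bowl) is moved by more than 30 mm (distance of any of tin_done, bottle, dome, mould, sieve, stick, bowl from where it was at the start of the episode above 0.03 m).
It also fails if it takes over 64 s, if anything falls off the work surface, if the arm or the gripper's body presses on something with over 40 N, if the wrist force passes 120 N, or if a joint passes its speed limit or range.

## Working session

There is one attempt and no reset: what is moved stays moved. The work goes in short steps, Python scripts to look and compute and a shell command to move; the robot and the scene stay as the last step left them, time stands still between calls to the robot, and variables do not carry over. Pictures are saved under pics/ and viewed, at most 10 in all, crops included, and the job is handed in when it is done.

```bash
ls; mkdir -p pics
python3 - <<'E'
from rig import status, imaging, arm
import cv2, numpy as np
for n in ("top","side"):
    im=imaging.read_camera(n); cv2.imwrite(f"pics/{n}0.png",im[:,:,::-1])
    i=imaging.camera_info(n); print(n,i['fx'],i['cx'],i['cy'],np.round(i['pose'],3).tolist())
print(arm.pinch_z, status.get_obs())
E
```

```text
pics
top 539.1722385545763 272.41454375186606 209.90870083431403 [[-0.006, -0.992, 0.126, 0.359], [-1.0, 0.006, 0.004, -0.055], [-0.004, -0.126, -0.992, 1.725], [0.0, 0.0, 0.0, 1.0]]
side 516.6374729368112 282.4299678442008 209.04946777544563 [[-0.868, -0.299, 0.397, -0.062], [-0.497, 0.552, -0.67, 1.006], [-0.019, -0.778, -0.628, 1.084], [0.0, 0.0, 0.0, 1.0]]
0.0187 {'time_s': 0.1, 'joints': array([-1.30350970e+00,  5.28356416e-01,  1.43380676e+00,  2.79077741e-05,
        1.18138154e+00, -1.78499515e-01]), 'qd': array([ 3.20449936e-04, -1.20527710e-03, -1.52619826e-03,  6.58918737e-05,
        6.43532822e-04, -3.38734302e-04]), 'joint_efforts': array([ 1.89808566e-04, -4.43306243e+01, -1.78586161e+01, -2.47436674e-04,
        3.89071574e-03,  9.89029445e-07]), 'position': array([ 0.26931863, -0.5631884 ,  0.19043149]), 'tool_rot': array([-3.13967619e+00, -3.71981301e-04,  4.45775167e-01]), 'force': array([-1.68739925, -0.49274453,  0.50862187]), 'torque': array([-0.01482135, -0.00828966, -0.03701232]), 'grasp_force': 0.0, 'finger_gap': 0.08537948395964406}
```

View pics/top0.png

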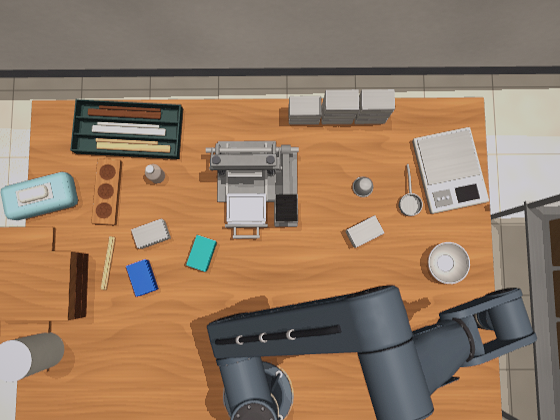

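View pics/side0.png

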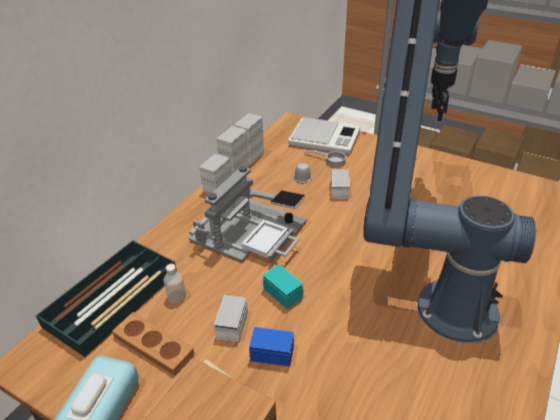

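The top view shows the press around (255,190), with its drawer open at (246,208) and the handle at (245,235). The tread is at (286,208). The two candidate tins are at (150,234) and (365,232), so I'll zoom in on both.

```bash
cat > h.py <<'E'
import numpy as np, cv2
from rig import imaging
def ray(n,u,v,z,info=None):
    i=info or imaging.camera_info(n); P=np.array(i['pose'])
    d=P[:3,:3]@np.array([(u-i['cx'])/i['fx'],(v-i['cy'])/i['fy'],1]); o=P[:3,3]
    return o+d*(z-o[2])/d[2]
def proj(n,p,info=None):
    i=info or imaging.camera_info(n); P=np.array(i['pose']); c=P[:3,:3].T@(np.array(p)-P[:3,3])
    return np.array([i['fx']*c[0]/c[2]+i['cx'],i['fy']*c[1]/c[2]+i['cy']])
E
python3 - <<'E'
import cv2,numpy as np
t=cv2.imread('pics/top0.png'); s=cv2.imread('pics/side0.png')
c=lambda im,u,v,w,h,k:cv2.resize(im[v:v+h,u:u+w],None,fx=k,fy=k,interpolation=cv2.INTER_CUBIC)
a=np.hstack([c(s,205,285,50,60,5),c(s,320,160,50,60,5),c(t,340,205,50,60,5)])
b=np.hstack([c(t,200,135,110,110,2.7),c(t,125,205,50,60,5)[:297],])
b=np.hstack([b,np.zeros((b.shape[0],a.shape[1]-b.shape[1],3),np.uint8)])
cv2.imwrite('pics/z.png',np.vstack([a,b])[:600])
E
```

```text
(no output)
```

View pics/z.png

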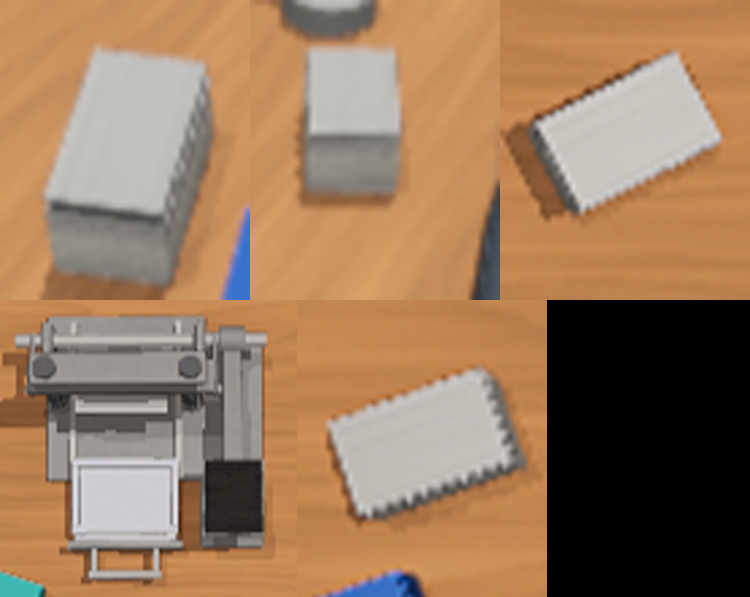

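The left tin (top (150,234)) shows a dark gap under its lid, so it looks like the proud one. I'll check its height from both views and measure the press.

Run:
```python
import cv2,numpy as np
from h import *
t=cv2.imread('pics/top0.png'); s=cv2.imread('pics/side0.png')
def quad(im,box,vmin,smax=40):
    u,v,w,h=box; g=cv2.cvtColor(im[v:v+h,u:u+w],cv2.COLOR_BGR2HSV)
    m=((g[...,1]<smax)&(g[...,2]>vmin)).astype(np.uint8)
    c=max(cv2.findContours(m,cv2.RETR_EXTERNAL,cv2.CHAIN_APPROX_NONE)[0],key=cv2.contourArea)
    hull=cv2.convexHull(c)
    _,tri=0,cv2.approxPolyN(hull,4,ensure_convex=True) if hasattr(cv2,'approxPolyN') else cv2.boxPoints(cv2.minAreaRect(c))
    q=np.array(tri).reshape(-1,2)+[u,v]; M=cv2.moments(c)
    return q,np.array([M['m10']/M['m00']+u,M['m01']/M['m00']+v]),cv2.minAreaRect(c)
for nm,bt,bs in (('L',(125,205,50,50),(205,285,50,60)),('R',(335,205,55,50),(322,165,40,40))):
    for z in (.052,.060):
        q,c,r=quad(t,bt,165); P=[ray('top',*x,z)[:2] for x in q]
        q2,c2,_=quad(s,bs,165)
        print(nm,z,'top c',ray('top',*c,z)[:2].round(4),'side c',ray('side',*c2,z)[:2].round(4))
        e=np.diff(np.array(P+[P[0]]),axis=0); print(' edges',np.linalg.norm(e,axis=1).round(4),'ang',np.degrees(np.arctan2(e[:,1],e[:,0])).round(1))
q,c,r=quad(t,(220,180,55,50),200); print('nest px',q.tolist(),c)
for z in (.034,.046):
    P=np.array([ray('top',*x,z)[:2] for x in q]); e=np.diff(np.vstack([P,P[:1]]),axis=0)
    print(z,ray('top',*c,z)[:2].round(4),np.linalg.norm(e,axis=1).round(4),np.degrees(np.arctan2(e[:,1],e[:,0])).round(1))
g=cv2.cvtColor(t,cv2.COLOR_BGR2GRAY)[185:228,268:302]; m=(g<50).astype(np.uint8)
M=cv2.moments(m); r=cv2.minAreaRect(cv2.findNonZero(m)); u,v=M['m10']/M['m00']+268,M['m01']/M['m00']+185
print('tread',u,v,r,ray('top',u,v,.109))
```

```text
L 0.052 top c [0.5029 0.3356] side c [0.5015 0.3314]
 edges [0.1014 0.0627 0.1018 0.0628] ang [ 109.4   18.9  -70.6 -161.6]
L 0.06 top c [0.5022 0.3337] side c [0.4971 0.3367]
 edges [0.1009 0.0624 0.1013 0.0625] ang [ 109.4   18.9  -70.6 -161.6]
R 0.052 top c [ 0.5042 -0.3378] side c [ 0.4998 -0.3342]
 edges [0.098  0.0621 0.0984 0.0623] ang [ 116.    25.3  -63.9 -155.1]
R 0.06 top c [ 0.5035 -0.3364] side c [ 0.4954 -0.3238]
 edges [0.0975 0.0618 0.0979 0.062 ] ang [ 116.    25.3  -63.9 -155.1]
nest px [[265, 194], [265, 220], [227, 220], [227, 194]] [245.84878587 207.89183223]
0.034 [0.5809 0.0349] [0.083  0.1199 0.083  0.1206] [179.8  89.6   0.3 -90.4]
0.046 [0.5793 0.0343] [0.0824 0.119  0.0824 0.1198] [179.8  89.6   0.3 -90.4]
tread 285.9447513812155 207.5635359116022 ((18.0, 22.5), (25.0, 20.0), 90.0) [ 0.57124194 -0.09025482  0.109     ]
```

The L tin's two views agree at a greater height than R's, so L is the proud one. I'll write a planning helper and move above it.

```bash
cat >> h.py <<'E'
from scipy.spatial.transform import Rotation as Ro
from rig import status
def plan(x,y,z,yaw):
    o=status.get_obs(); R=Ro.from_euler('xyz',o['tool_rot'])
    s=R.inv().apply(np.array([x,y,z])-o['position']); w=(R.inv()*Ro.from_euler('xyz',[np.pi,0,yaw])).as_rotvec()
    n=max(np.linalg.norm(s)/.0417,np.degrees(np.linalg.norm(w))/7.16)
    print(np.round(s/.75,4).tolist(),np.round(np.degrees(w)/45,4).tolist(),'rows',round(n,1))
E
python3 -c "
from h import *
plan(.40,-.05,.25,1.1)"
```

```text
[0.4523, -0.5424, -0.0782] [-0.0022, -0.0013, -0.833] rows 12.8
```

```bash
python3 -m crank '[[[0.2,-0.24,-0.06,0,0,-0.4],[0.45,-0.54,-0.08,0,0,-0.83],[0.45,-0.54,-0.08,0,0,-0.83],[0.45,-0.54,-0.08,0,0,-0.83],[0.45,-0.54,-0.08,0,0,-0.83],[0.45,-0.54,-0.08,0,0,-0.83],[0.45,-0.54,-0.08,0,0,-0.83],[0.45,-0.54,-0.08,0,0,-0.83],[0.45,-0.54,-0.08,0,0,-0.83],[0.45,-0.54,-0.08,0,0,-0.83],[0.45,-0.54,-0.08,0,0,-0.83],[0.45,-0.54,-0.08,0,0,-0.83],[0.45,-0.54,-0.08,0,0,-0.83],[0.45,-0.54,-0.08,0,0,-0.83],[0.45,-0.54,-0.08,0,0,-0.83],[0.45,-0.54,-0.08,0,0,-0.83]]]' 1; python3 -c "
from h import *
i=imaging.camera_info('wrist');print(np.round(i['pose'],3).tolist(),i['fx'])
im=imaging.read_camera('wrist');cv2.imwrite('pics/w1.png',im[:,:,::-1])
plan(.46,.30,.25,1.902)"
```

```text
time_s: 1.43
position: [0.3992, -0.0533, 0.2511]
tool_rot: [-3.141, 0.001, 1.098]
force: [-0.6, 0.1, 0.6]
finger_gap: 0.0855
grasp_force: 0.0
[[0.89, -0.434, -0.136, 0.433], [-0.455, -0.85, -0.265, 0.015], [-0.0, 0.298, -0.955, 0.435], [0.0, 0.0, 0.0, 1.0]] 306.4223904970892
[0.4567, -0.1432, 0.0012] [-0.0007, 0.0005, -1.0252] rows 8.6
```

```bash
python3 -m crank '[[[0.2,-0.06,0,0,0,-0.4],[0.5,-0.14,0,0,0,-1],[0.5,-0.14,0,0,0,-1],[0.5,-0.14,0,0,0,-1],[0.5,-0.14,0,0,0,-1],[0.5,-0.14,0,0,0,-1],[0.5,-0.14,0,0,0,-1],[0.5,-0.14,0,0,0,-1],[0.5,-0.14,0,0,0,-1],[0.5,-0.14,0,0,0,-1],[0.5,-0.14,0,0,0,-1],[0.5,-0.14,0,0,0,-1]]]' 1; python3 -c "
from h import *
i=imaging.camera_info('wrist');np.save('w2.npy',i,allow_pickle=True)
im=imaging.read_camera('wrist');cv2.imwrite('pics/w2.png',im[:,:,::-1])
a=cv2.imread('pics/w1.png');b=cv2.imread('pics/w2.png')
cv2.imwrite('pics/w12.png',cv2.resize(np.hstack([a,b]),(800,300),interpolation=cv2.INTER_AREA))
cv2.imwrite('pics/w12.png',np.vstack([cv2.resize(a,(400,300)),cv2.resize(b,(400,300))]))"
```

```text
time_s: 2.48
position: [0.4774, 0.3274, 0.2503]
tool_rot: [-3.14, 0.001, 1.882]
force: [-0.2, -0.3, -0.6]
finger_gap: 0.0853
grasp_force: 0.0
```

View pics/w12.png

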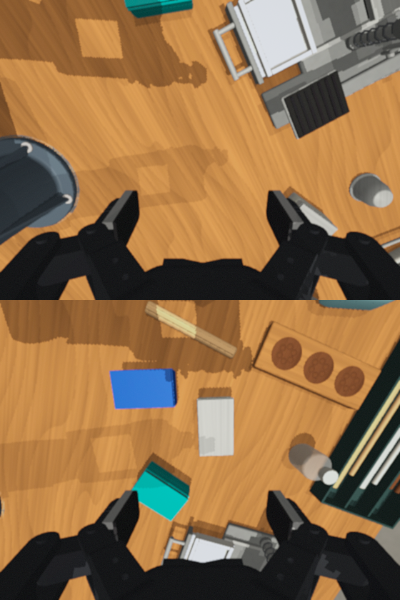

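The lower (w2) image shows the tin's lid at about (215,427) in the half-view, and the blue box is clear of the finger spots. I'll measure it from close by, along with the nest in w1.

```bash
python3 -c "
from h import *
i=np.load('w2.npy',allow_pickle=True).item()
im=cv2.imread('pics/w2.png');g=cv2.cvtColor(im,cv2.COLOR_BGR2HSV)
m=((g[...,1]<45)&(g[...,2]>140)).astype(np.uint8);m[:110]=0;m[235:]=0;m[:,:260]=0;m[:,345:]=0
c=max(cv2.findContours(m,cv2.RETR_EXTERNAL,cv2.CHAIN_APPROX_NONE)[0],key=cv2.contourArea)
q=cv2.approxPolyN(c,4,ensure_convex=True).reshape(-1,2);print(q.tolist())
for z in (.052,.06):
  P=np.array([ray('',*x,z,i)[:2] for x in q]);e=np.diff(np.vstack([P,P[:1]]),axis=0)
  print(z,P.mean(0).round(4),np.linalg.norm(e,axis=1).round(4),np.degrees(np.arctan2(e[:,1],e[:,0])).round(1))
cv2.imwrite('pics/tc.png',cv2.resize(im[150:260,240:360],None,fx=5,fy=5,interpolation=cv2.INTER_CUBIC))
plan(.502,.334,.13,1.905)
"
```

```text
[[326, 217], [279, 218], [275, 138], [326, 137]]
0.052 [0.4981 0.3345] [0.0618 0.1028 0.062  0.1025] [-160.9  110.3   18.9  -69.8]
0.06 [0.4972 0.3359] [0.0605 0.1006 0.0607 0.1004] [-160.9  110.3   18.9  -69.8]
[-0.0007, 0.0349, 0.1605] [-0.0028, 0.0013, -0.0304] rows 3.0
```

View pics/tc.png

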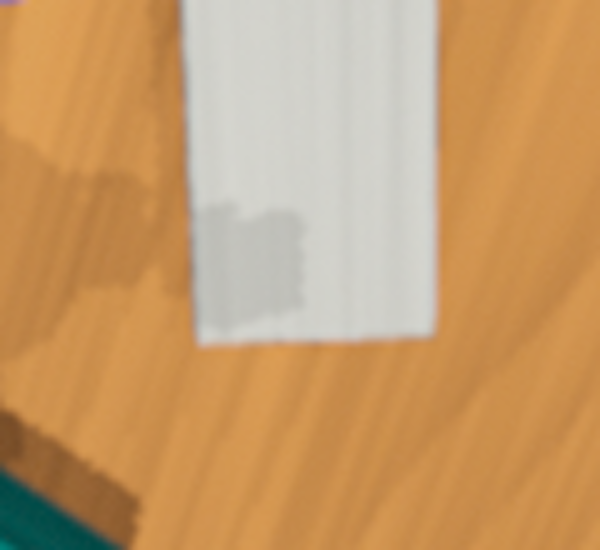

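```bash
python3 -c "
from h import *
plan(.4985,.335,.1,1.908)
plan(.4985,.335,.011,1.908)"
```

```text
[0.0021, 0.031, 0.2006] [-0.0028, 0.0013, -0.0343] rows 3.7
[0.0022, 0.0312, 0.3192] [-0.0028, 0.0013, -0.0343] rows 5.8
```

```bash
python3 -m crank '[[[0.002,0.031,0.05,0,0,-0.034],[0.002,0.031,0.1,0,0,-0.034],[0.002,0.031,0.15,0,0,-0.034],[0.002,0.031,0.18,0,0,-0.034],[0.002,0.031,0.21,0,0,-0.034],[0.002,0.031,0.24,0,0,-0.034],[0.002,0.031,0.27,0,0,-0.034],[0.002,0.031,0.3,0,0,-0.034],[0.002,0.031,0.31,0,0,-0.034],[0.002,0.031,0.319,0,0,-0.034],[0.002,0.031,0.319,0,0,-0.034],[0.002,0.031,0.319,0,0,-0.034]]]' 1 30; python3 -c "
from h import *
plan(.4985,.335,.011,1.908)"
```

```text
time_s: 3.53
position: [0.4993, 0.3368, 0.0129]
tool_rot: [3.14, 0.0, 1.909]
force: [0.2, 0.4, 0.9]
finger_gap: 0.0855
grasp_force: 0.0
[-0.0019, -0.0018, 0.0025] [0.0014, 0.0, 0.0009] rows 0.1
```

```bash
python3 -m crank '[[[-0.002,0,0,0,0,0],[-0.002,0,0,0,0,0],[-0.002,0,0,0,0,0],[-0.002,0,0,0,0,0],[-0.002,0,0,0,0,0],[-0.002,0,0,0,0,0],[-0.002,0,0,0,0,0],[-0.002,0,0,0,0,0],[-0.002,0,0,0,0,0],[-0.002,0,0,0,0,0],[-0.002,0,0,0,0,0],[-0.002,0,0,0,0,0]]]' 0 35
```

```text
time_s: 4.53
position: [0.4994, 0.3359, 0.0137]
tool_rot: [3.14, 0.001, 1.91]
force: [0.2, -2.1, 5.0]
finger_gap: 0.0584
grasp_force: 36.3
```

```bash
python3 -m crank '[[[0,0,-0.02,0,0,0],[0,0,-0.05,0,0,0],[0,0,-0.09,0,0,0],[0,0,-0.13,0,0,0],[0,0,-0.17,0,0,0],[0,0,-0.2,0,0,0],[0,0,-0.22,0,0,0],[0,0,-0.22,0,0,0]]]'; python3 -c "
from h import *
plan(.565,-.05,.17,1.5708)"
```

```text
time_s: 5.2
position: [0.501, 0.3371, 0.1812]
tool_rot: [3.133, -0.001, 1.91]
force: [1.0, 0.5, -1.8]
finger_gap: 0.0583
grasp_force: 38.7
[-0.515, -0.0916, 0.0138] [0.0102, -0.0025, 0.4323] rows 9.4
```

```bash
python3 -m crank '[[[-0.03,-0.005,0,0,0,0.03],[-0.08,-0.014,0,0,0,0.08],[-0.13,-0.023,0,0,0,0.12],[-0.18,-0.032,0,0,0,0.16],[-0.23,-0.041,0,0,0,0.2],[-0.28,-0.05,0,0,0,0.25],[-0.33,-0.059,0,0,0,0.3],[-0.38,-0.068,0,0,0,0.34],[-0.43,-0.077,0,0,0,0.38],[-0.47,-0.084,0,0,0,0.42],[-0.5,-0.09,0,0,0,0.432],[-0.515,-0.092,0,0,0,0.432],[-0.515,-0.092,0,0,0,0.432],[-0.515,-0.092,0,0,0,0.432],[-0.515,-0.092,0,0,0,0.432]]]'; python3 -c "
from h import *
i=imaging.camera_info('wrist');np.save('w3.npy',i,allow_pickle=True)
im=imaging.read_camera('wrist');cv2.imwrite('pics/w3.png',im[:,:,::-1])"
```

```text
time_s: 6.45
position: [0.5613, -0.0495, 0.1764]
tool_rot: [-3.14, -0.002, 1.572]
force: [-0.5, 0.2, -3.5]
finger_gap: 0.0579
grasp_force: 38.7
```

View pics/w3.png

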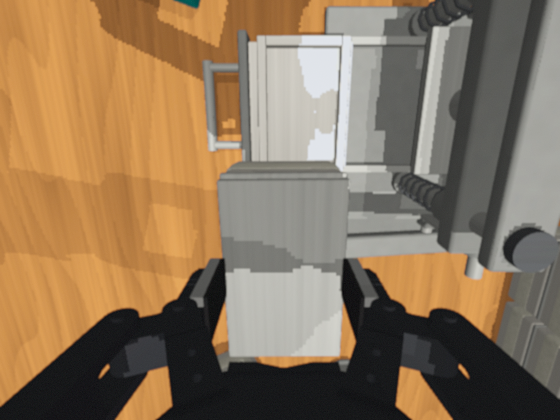

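The image shows the tin squarely in the grip with its lid standing proud (lid rows 178–357). The nest is beyond it, with its walls at columns ~258–352 and its top wall at row ~40. I'll use profiles to locate the walls.

```bash
python3 -c "
from h import *
im=cv2.imread('pics/w3.png');g=cv2.cvtColor(im,cv2.COLOR_BGR2GRAY)
for r in (60,130): print(r,g[r-2:r+3,236:364].mean(0).astype(int).tolist())
for c in (285,320): print(c,g[28:56,c-2:c+3].mean(1).astype(int).tolist(), g[145:165,c-2:c+3].mean(1).astype(int).tolist())
print('lid', g[170:185,285].tolist(), g[345:365,285].tolist(), g[300,215:240].tolist(),g[300,330:355].tolist())
cv2.imwrite('pics/nc.png',cv2.resize(im[25:175,195:375],None,fx=4,fy=4,interpolation=cv2.INTER_CUBIC))
"
```

```text
60 [111, 108, 100, 106, 114, 117, 119, 120, 121, 118, 103, 88, 136, 189, 202, 201, 199, 199, 200, 199, 189, 174, 187, 197, 197, 198, 198, 198, 193, 173, 162, 185, 196, 197, 197, 199, 200, 200, 202, 204, 204, 201, 201, 200, 199, 199, 200, 198, 198, 200, 200, 200, 199, 200, 202, 204, 205, 204, 203, 201, 201, 202, 204, 212, 223, 227, 227, 227, 227, 227, 227, 227, 227, 227, 227, 227, 227, 227, 227, 227, 227, 227, 227, 227, 227, 227, 227, 227, 227, 227, 227, 227, 226, 227, 226, 227, 227, 227, 227, 227, 227, 228, 216, 168, 126, 175, 218, 228, 227, 227, 226, 227, 226, 226, 225, 214, 188, 171, 169, 171, 171, 171, 172, 172, 172, 172, 172, 172]
130 [120, 118, 115, 109, 101, 106, 116, 120, 122, 122, 123, 121, 108, 93, 132, 183, 197, 196, 193, 192, 192, 192, 191, 191, 195, 197, 197, 195, 195, 190, 174, 165, 182, 190, 192, 194, 194, 194, 194, 196, 197, 197, 196, 196, 195, 194, 193, 192, 191, 192, 191, 192, 191, 193, 195, 197, 198, 197, 196, 196, 194, 193, 194, 195, 194, 193, 194, 195, 196, 196, 196, 197, 197, 196, 195, 195, 195, 195, 203, 218, 223, 223, 220, 211, 204, 200, 196, 197, 198, 198, 198
[... 388 characters left out ...]
187, 187, 188, 186, 172, 137, 113, 114, 119]
320 [154, 154, 151, 140, 114, 98, 122, 179, 218, 228, 227, 227, 227, 227, 227, 227, 217, 184, 144, 156, 198, 223, 228, 227, 227, 227, 227, 227] [228, 228, 228, 228, 228, 228, 227, 228, 228, 228, 228, 228, 229, 228, 218, 184, 134, 113, 118, 124]
lid [111, 104, 109, 125, 141, 147, 146, 141, 123, 112, 125, 140, 145, 146, 146] [182, 183, 182, 183, 182, 182, 182, 182, 182, 182, 179, 173, 167, 166, 166, 167, 167, 166, 166, 167] [14, 18, 15, 17, 20, 19, 17, 20, 19, 57, 121, 167, 182, 184, 184, 185, 185, 185, 183, 182, 182, 184, 185, 185, 186] [190, 191, 190, 191, 191, 192, 193, 193, 191, 191, 191, 182, 138, 72, 23, 13, 21, 19, 20, 13, 22, 18, 16, 21, 22]
```

View pics/nc.png

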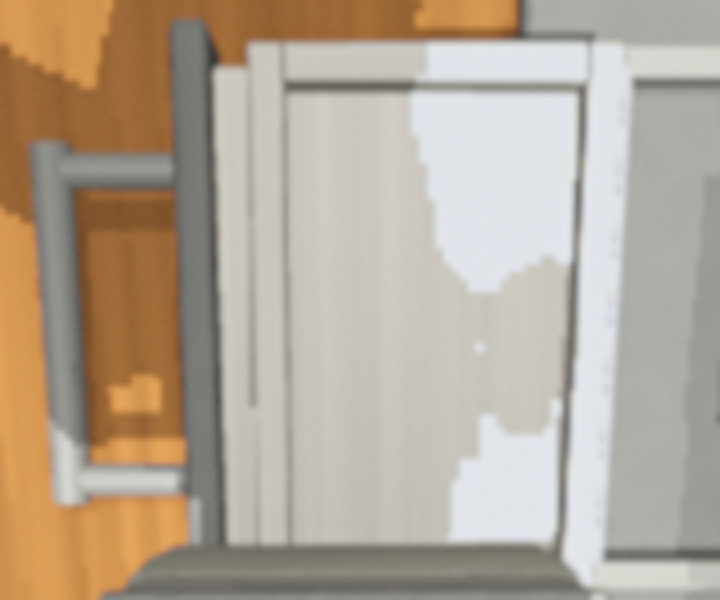

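```bash
python3 -c "
from h import *
i=np.load('w3.npy',allow_pickle=True).item();print(np.round(i['pose'],4).tolist())
f=lambda u,v,z:ray('',u,v,z,i)[:2].round(4).tolist()
for r,a in ((60,(257,265.5,341.3,351.8)),(130,(None,266.5,337.3,348))): print(r,[f(u,r,.046) for u in a if u])
print('ywall',[f(c,v,.046) for c in (285,320) for v in (35.3,44.6)])
print('handle bar',f(205,67,.044),f(214,67,.044),f(209,149,.044),f(217,149,.044))
zt=.1764-.0137+.06
print('lid', [f(u,v,zt) for u,v in ((220,178.5),(347,178.5),(230,356.5),(342,355.5))])
w1={**i,'pose':0}
"
```

```text
[[1.0, 0.0013, -0.0016, 0.5607], [0.0008, -0.9552, -0.2959, 0.027], [-0.002, 0.2959, -0.9552, 0.3607], [0.0, 0.0, 0.0, 1.0]]
60 [[0.5353, 0.0772], [0.5432, 0.0772], [0.6139, 0.0773], [0.6237, 0.0773]]
130 [[0.5432, 0.0141], [0.6135, 0.0142], [0.6241, 0.0142]]
ywall [[0.5614, 0.0977], [0.5614, 0.0901], [0.5933, 0.0977], [0.5936, 0.0901]]
handle bar [0.4858, 0.0715] [0.4944, 0.0715] [0.4842, -0.0048] [0.4923, -0.0047]
lid [[0.5314, -0.0001], [0.5894, -0.0], [0.5309, -0.0998], [0.5928, -0.099]]
```

Nest centre is (0.5785, 0.036), the press is square to the base, and the tin sits centred on the TCP.

```bash
python3 -c "
from h import *
plan(.5785,.036,.12,1.5708)"
```

```text
[0.1137, 0.023, 0.0756] [-0.0019, -0.0015, 0.002] rows 2.5
```

```bash
python3 -m crank '[[[0.03,0.006,0,0,0,0],[0.06,0.012,0.01,0,0,0],[0.09,0.018,0.02,0,0,0],[0.11,0.023,0.03,0,0,0.002],[0.1137,0.023,0.045,0,0,0.002],[0.1137,0.023,0.06,0,0,0.002],[0.1137,0.023,0.07,0,0,0.002],[0.1137,0.023,0.075,0,0,0.002],[0.1137,0.023,0.075,0,0,0.002],[0.1137,0.023,0.075,0,0,0.002],[0.1137,0.023,0.075,0,0,0.002]]]'; python3 -c "
from h import *
plan(.5785,.036,.055,1.5708)"
```

```text
time_s: 7.42
position: [0.5801, 0.0331, 0.1212]
tool_rot: [3.141, 0.0, 1.568]
force: [0.6, 0.2, -4.5]
finger_gap: 0.0578
grasp_force: 38.7
[0.0039, -0.0023, 0.0883] [0.0013, 0.0003, -0.0038] rows 1.6
```

```bash
python3 -c "
from h import *
L=[]
for k in range(8):
    im=imaging.read_camera('wrist'); o=status.get_obs(); L.append(np.r_[o['position'],o['tool_rot'][2]])
i=imaging.camera_info('wrist');np.save('w4.npy',i,allow_pickle=True);cv2.imwrite('pics/w4.png',im[:,:,::-1])
L=np.array(L);print(L.round(4).tolist());print(L.mean(0).round(4)); print(np.round(i['pose'],4)[:3,3])"
```

```text
[[0.5802, 0.0332, 0.1214, 1.568], [0.5802, 0.0333, 0.1214, 1.5681], [0.5801, 0.0334, 0.1214, 1.5682], [0.58, 0.0336, 0.1213, 1.5684], [0.5799, 0.0337, 0.1212, 1.5686], [0.5798, 0.0338, 0.1212, 1.5687], [0.5797, 0.0338, 0.1211, 1.5688], [0.5797, 0.0339, 0.121, 1.5689]]
[0.5799 0.0336 0.1213 1.5685]
[0.5789 0.1107 0.3052]
```

View pics/w4.png

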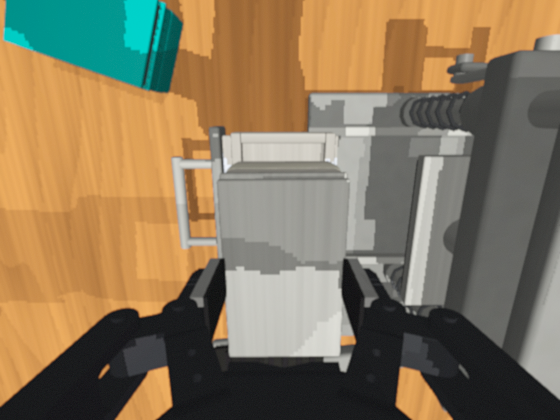

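The tin is over the nest, with the nest's far wall at row ~133–143 and side walls at columns ~232 and ~338 above the lid.

```bash
python3 -c "
from h import *
i=np.load('w4.npy',allow_pickle=True).item()
im=cv2.imread('pics/w4.png');g=cv2.cvtColor(im,cv2.COLOR_BGR2GRAY)
print('r155 from 222',g[153:158,222:252].mean(0).astype(int).tolist(),'from 318',g[153:158,318:345].mean(0).astype(int).tolist())
for c in (265,300):print(c,'from 126',g[126:152,c-2:c+3].mean(1).astype(int).tolist())
f=lambda u,v,z:ray('',u,v,z,i)[:2].round(4).tolist()
print(f(240,155,.046),f(326,155,.046),f(280,133,.046),f(281,133,.046),f(280,134,.046))
print('lid',[f(u,v,.1212-.0137+.06) for u,v in ((220,178.5),(348,178.5),(228.5,356.5),(342,355.5))])
"
```

```text
r155 from 222 [113, 175, 205, 210, 206, 204, 205, 206, 199, 189, 193, 202, 205, 205, 205, 206, 206, 203, 183, 138, 143, 186, 202, 203, 202, 203, 205, 205, 206, 208] from 318 [205, 199, 183, 173, 164, 139, 134, 175, 202, 207, 207, 205, 204, 204, 203, 198, 194, 203, 205, 194, 185, 184, 184, 183, 183, 183, 182]
265 from 126 [130, 129, 130, 130, 129, 130, 143, 178, 205, 212, 210, 208, 206, 205, 202, 197, 190, 192, 203, 207, 207, 207, 206, 207, 207, 206]
300 from 126 [121, 121, 121, 121, 119, 122, 142, 179, 206, 213, 211, 207, 206, 204, 203, 197, 188, 190, 201, 205, 205, 205, 205, 204, 204, 204]
[0.5425, 0.0794] [0.6145, 0.0793] [0.5761, 0.0973] [0.5769, 0.0973] [0.5761, 0.0965]
lid [[0.5499, 0.0835], [0.6083, 0.0834], [0.5483, -0.0161], [0.6109, -0.0156]]
```

```bash
python3 -m crank '[[[0.0012,-0.0006,0.01,0,0,0],[0.0012,-0.0006,0.02,0,0,0],[0.0012,-0.0006,0.03,0,0,0],[0.0012,-0.0006,0.04,0,0,0],[0.0012,-0.0006,0.05,0,0,0],[0.0012,-0.0006,0.06,0,0,0],[0.0012,-0.0006,0.068,0,0,0],[0.0012,-0.0006,0.073,0,0,0],[0.0012,-0.0006,0.075,0,0,0],[0.0012,-0.0006,0.075,0,0,0],[0.0012,-0.0006,0.075,0,0,0],[0.0012,-0.0006,0.075,0,0,0],[0.0012,-0.0006,0.075,0,0,0],[0.0012,-0.0006,0.075,0,0,0],[0.0012,-0.0006,0.075,0,0,0],[0.0012,-0.0006,0.075,0,0,0]]]'; python3 -c "
from h import *
plan(.5787,.0357,.048,1.5708)"
```

```text
time_s: 9.15
position: [0.5792, 0.0348, 0.0648]
tool_rot: [3.141, 0.0, 1.569]
force: [-0.2, 0.3, -3.9]
finger_gap: 0.0582
grasp_force: 38.7
[0.0012, -0.0007, 0.0224] [0.0004, 0.0001, -0.0024] rows 0.4
```

```bash
python3 -m crank '[[[0.001,-0.0005,0.003,0,0,-0.002],[0.001,-0.0005,0.006,0,0,-0.002],[0.001,-0.0005,0.009,0,0,-0.002],[0.001,-0.0005,0.012,0,0,-0.002],[0.001,-0.0005,0.015,0,0,-0.002],[0.001,-0.0005,0.018,0,0,-0.002],[0.001,-0.0005,0.02,0,0,-0.002],[0.001,-0.0005,0.021,0,0,-0.002],[0.001,-0.0005,0.021,0,0,-0.002],[0.001,-0.0005,0.021,0,0,-0.002],[0.001,-0.0005,0.021,0,0,-0.002],[0.001,-0.0005,0.021,0,0,-0.002]]]'; python3 -c "
from h import *
plan(.5787,.0357,.048,1.5708)"
```

```text
time_s: 10.15
position: [0.5789, 0.0356, 0.0489]
tool_rot: [3.141, 0.0, 1.57]
force: [-0.4, 0.7, -3.6]
finger_gap: 0.0584
grasp_force: 38.7
[0.0002, -0.0003, 0.0013] [0.0004, 0.0, -0.0004] rows 0.0
```

```bash
python3 -m crank '[[[0,0,0.0005,0,0,0],[0,0,0.001,0,0,0],[0,0,0.0015,0,0,0],[0,0,0.0015,0,0,0],[0,0,0.0015,0,0,0],[0,0,0.0015,0,0,0]]]'
```

```text
time_s: 10.65
position: [0.5788, 0.0356, 0.0479]
tool_rot: [3.141, 0.0, 1.571]
force: [-1.0, 0.2, -1.8]
finger_gap: 0.0577
grasp_force: 39.7
```

Part of the weight is on the nest now. I'll lower it 0.5 mm more and open.

```bash
python3 -m crank '[[[0,0,0.0006,0,0,0],[0,0,0.0006,0,0,0],[0,0,0.0006,0,0,0]]]'; python3 -m crank '[[[0,0,0,0,0,0],[0,0,0,0,0,0],[0,0,0,0,0,0],[0,0,0,0,0,0],[0,0,0,0,0,0],[0,0,0,0,0,0],[0,0,0,0,0,0],[0,0,0,0,0,0],[0,0,0,0,0,0],[0,0,0,0,0,0]]]' 1
```

```text
time_s: 10.9
position: [0.5789, 0.0356, 0.0478]
tool_rot: [3.141, 0.0, 1.571]
force: [-2.5, 0.8, 4.0]
finger_gap: 0.0575
grasp_force: 41.3
time_s: 11.73
position: [0.5788, 0.0356, 0.0472]
tool_rot: [3.142, 0.0, 1.571]
force: [-0.5, 0.0, -0.4]
finger_gap: 0.0853
grasp_force: 0.0
```

```bash
python3 -m crank '[[[0,0,-0.02,0,0,0],[0,0,-0.05,0,0,0],[0,0,-0.09,0,0,0],[0,0,-0.13,0,0,0],[0,0,-0.17,0,0,0],[0,0,-0.19,0,0,0],[0,0,-0.19,0,0,0],[0,0,-0.19,0,0,0],[0,0,-0.19,0,0,0]]]' 1;  python3 -c "
from h import *
i=imaging.camera_info('wrist');np.save('w5.npy',i,allow_pickle=True)
im=imaging.read_camera('wrist');cv2.imwrite('pics/w5.png',im[:,:,::-1])
plan(.44,.036,.15,1.5708);plan(.44,.036,.03,1.5708)"
```

```text
time_s: 12.48
position: [0.5776, 0.0357, 0.1885]
tool_rot: [-3.139, -0.0, 1.57]
force: [-0.7, 0.3, 0.2]
finger_gap: 0.0856
grasp_force: 0.0
[0.0003, -0.183, 0.0514] [-0.0045, -0.0006, -0.0004] rows 3.4
[0.0002, -0.1824, 0.2114] [-0.0045, -0.0006, -0.0004] rows 5.0
```

View pics/w5.png

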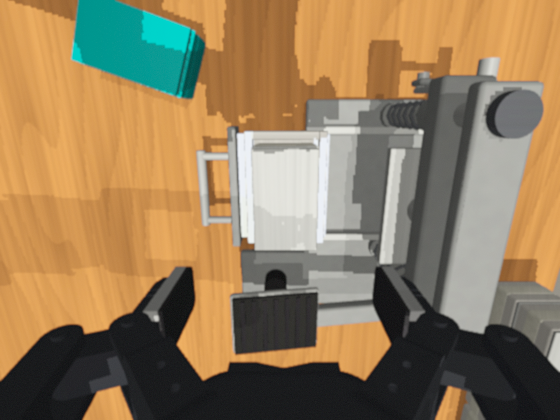

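The tin is sitting level in the nest at (285,200) with play all round. Next I'll shut the fingers and go in front of the handle.

```bash
python3 -m crank '[[[0,-0.04,0,0,0,0],[0,-0.09,0,0,0,0],[0,-0.14,0,0,0,0],[0,-0.175,0,0,0,0],[0,-0.18,0.02,0,0,0],[0,-0.18,0.05,0,0,0],[0,-0.18,0.09,0,0,0],[0,-0.18,0.13,0,0,0],[0,-0.18,0.17,0,0,0],[0,-0.18,0.2,0,0,0],[0,-0.18,0.212,0,0,0],[0,-0.18,0.212,0,0,0],[0,-0.18,0.212,0,0,0],[0,-0.18,0.212,0,0,0]]]' 0; python3 -c "
from h import *
plan(.44,.036,.03,1.5708);plan(.588,.036,.03,1.5708)"
```

```text
time_s: 13.7
position: [0.4444, 0.0355, 0.0314]
tool_rot: [3.14, 0.0, 1.571]
force: [0.7, -0.1, 0.3]
finger_gap: -0.0001
grasp_force: 0.0
[0.0006, -0.0059, 0.0018] [0.0016, 0.0003, -0.0003] rows 0.1
[0.0007, 0.1914, 0.0021] [0.0016, 0.0003, -0.0003] rows 3.4
```

```bash
python3 -m crank '[[[0,0.01,0.003,0,0,0],[0,0.02,0.005,0,0,0],[0,0.027,0.005,0,0,0],[0,0.034,0.005,0,0,0],[0,0.041,0.005,0,0,0],[0,0.048,0.005,0,0,0],[0,0.055,0.005,0,0,0],[0,0.062,0.005,0,0,0],[0,0.069,0.005,0,0,0],[0,0.077,0.005,0,0,0],[0,0.085,0.005,0,0,0],[0,0.093,0.005,0,0,0],[0,0.101,0.005,0,0,0],[0,0.109,0.005,0,0,0],[0,0.117,0.005,0,0,0],[0,0.125,0.005,0,0,0],[0,0.133,0.005,0,0,0],[0,0.14,0.005,0,0,0],[0,0.145,0.005,0,0,0],[0,0.15,0.005,0,0,0]]]'
```

```text
time_s: 15.37
position: [0.5562, 0.0357, 0.0269]
tool_rot: [-3.141, -0.0, 1.571]
force: [-2.2, -0.3, 1.4]
finger_gap: 0.0001
grasp_force: 1.1
```

```bash
python3 -m crank '[[[0,0.006,0,0,0,0],[0,0.012,0,0,0,0],[0,0.018,0,0,0,0],[0,0.024,0,0,0,0],[0,0.03,0,0,0,0],[0,0.034,0,0,0,0],[0,0.036,0,0,0,0],[0,0.036,0,0,0,0],[0,0.036,0,0,0,0]]]'
```

```text
time_s: 16.12
position: [0.5842, 0.0355, 0.0271]
tool_rot: [3.14, 0.0, 1.57]
force: [-0.8, 0.3, -0.7]
finger_gap: -0.0001
grasp_force: 0.0
```

```bash
python3 -m crank '[[[0,0.003,0,0,0,0],[0,0.006,0,0,0,0],[0,0.009,0,0,0,0],[0,0.012,0,0,0,0],[0,0.015,0,0,0,0],[0,0.015,0,0,0,0]]]'
```

```text
time_s: 16.62
position: [0.5956, 0.0355, 0.0271]
tool_rot: [3.14, 0.0, 1.57]
force: [0.2, 0.4, 0.8]
finger_gap: -0.0001
grasp_force: 0.2
```

```bash
python3 -m crank '[[[0,0.002,0,0,0,0],[0,0.004,0,0,0,0],[0,0.006,0,0,0,0],[0,0.007,0,0,0,0],[0,0.007,0,0,0,0]]]'; python3 -m crank '[[[0,0.002,0,0,0,0],[0,0.004,0,0,0,0],[0,0.005,0,0,0,0],[0,0.005,0,0,0,0]]]'; python3 -c "
from h import *
im=imaging.read_camera('top');cv2.imwrite('pics/t6.png',im[:,:,::-1])
i=imaging.camera_info('wrist');np.save('w6.npy',i,allow_pickle=True)
w=imaging.read_camera('wrist')
a=cv2.resize(im[120:260,180:320],(420,420),interpolation=cv2.INTER_CUBIC)
cv2.imwrite('pics/c6.png',np.hstack([a,w[:,90:470]])[:,:,::-1])"
```

```text
time_s: 17.03
position: [0.6001, 0.0356, 0.027]
tool_rot: [3.141, -0.0, 1.57]
force: [-0.9, 0.0, 1.0]
finger_gap: -0.0002
grasp_force: 0.6
time_s: 17.37
position: [0.6039, 0.0356, 0.0269]
tool_rot: [3.141, -0.0, 1.57]
force: [-0.5, 0.2, 0.8]
finger_gap: -0.0002
grasp_force: 0.6
```

View pics/c6.png

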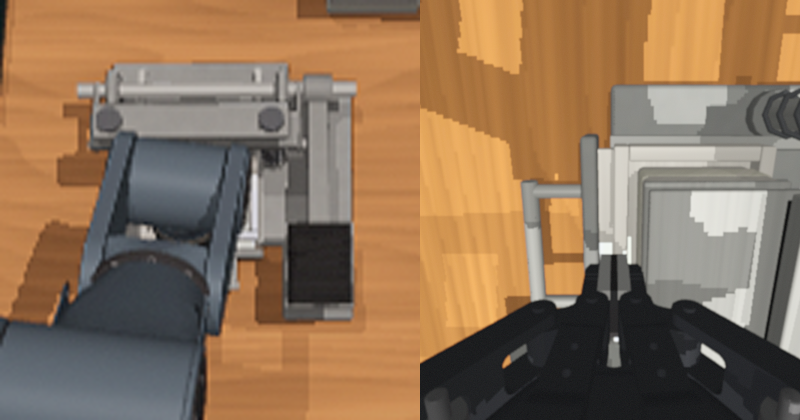

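The drawer has moved, but the fingertips look to be past the bar, which is at column ~200 in the wrist picture. I'll quantify that before moving on.

```bash
python3 -c "
from h import *
i=np.load('w6.npy',allow_pickle=True).item();print(np.round(i['pose'],4).tolist())
f=lambda u,v,z:ray('',u,v,z,i)[:2].round(4).tolist()
print('TCP px',proj('',status.get_obs()['position'],i), status.get_obs()['position'])
print('bar left/right',f(193,190,.044),f(207,190,.044),'low',f(200,290,.044),f(214,290,.044))
print('panel top',f(253,140,.046),f(268,140,.046),f(255,240,.046),f(270,240,.046))
print('nest outer/inner front',f(283,150,.046),f(300,170,.046),'rear',f(441,165,.046))
print('tin lid front',f(312,185,.094),'base edge',f(190+92,90,.016))
"
```

```text
[[1.0, -0.0007, 0.0005, 0.6029], [-0.0005, -0.9548, -0.2973, 0.1123], [0.0007, 0.2973, -0.9548, 0.2111], [0.0, 0.0, 0.0, 1.0]]
TCP px [284.8759775  239.91276541] [0.60387377 0.0355739  0.02694677]
bar left/right [0.5524, 0.0728] [0.5602, 0.0728] low [0.5511, 0.0092] [0.5598, 0.0092]
panel top [0.587, 0.1002] [0.5948, 0.1002] [0.5864, 0.0435] [0.5951, 0.0435]
nest outer/inner front [0.6027, 0.095] [0.6119, 0.0844] rear [0.6879, 0.087]
tin lid front [0.6141, 0.0866] base edge [0.6021, 0.127]
```

```bash
python3 -c "
from h import *
c=cv2.imread('pics/c6.png');g=cv2.cvtColor(c,cv2.COLOR_BGR2GRAY)
for u in (585,592,598,606,612,618,624,630,636): print(u-330,g[225:300:3,u].tolist())"
python3 -m crank '[[[0,0,-0.01,0,0,0],[0,0,-0.02,0,0,0],[0,0,-0.03,0,0,0],[0,0,-0.04,0,0,0],[0,0,-0.04,0,0,0]]]'
```

```text
255 [127, 125, 105, 105, 105, 110, 132, 150, 162, 159, 159, 160, 159, 157, 140, 78, 60, 43, 32, 25, 27, 27, 27, 27, 30]
262 [134, 133, 134, 110, 110, 110, 111, 111, 115, 173, 174, 175, 175, 85, 27, 28, 35, 25, 33, 31, 27, 29, 29, 27, 29]
268 [125, 115, 109, 104, 106, 96, 124, 129, 134, 134, 117, 116, 112, 53, 49, 57, 63, 69, 80, 89, 91, 94, 59, 24, 29]
276 [203, 202, 197, 178, 172, 170, 237, 244, 245, 244, 104, 97, 95, 95, 96, 95, 95, 98, 96, 96, 96, 96, 134, 109, 34]
282 [178, 189, 193, 175, 169, 168, 195, 200, 199, 200, 46, 24, 26, 25, 24, 22, 23, 23, 26, 25, 25, 27, 38, 41, 39]
288 [210, 210, 210, 209, 210, 209, 188, 181, 180, 178, 94, 94, 90, 90, 91, 92, 88, 90, 88, 89, 89, 88, 123, 131, 125]
294 [208, 208, 208, 208, 207, 207, 206, 203, 186, 246, 105, 94, 96, 96, 98, 96, 97, 96, 97, 96, 96, 97, 123, 36, 27]
300 [169, 168, 169, 168, 228, 236, 236, 236, 236, 236, 236, 235, 236, 129, 28, 31, 38, 43, 56, 61, 69, 74, 47, 29, 31]
306 [147, 149, 148, 142, 141, 141, 140, 141, 135, 134, 134, 134, 130, 59, 29, 28, 33, 33, 34, 29, 29, 29, 29, 30, 28]
time_s: 17.88
position: [0.6054, 0.0354, 0.0594]
tool_rot: [3.137, 0.001, 1.571]
force: [1.0, 1.2, 0.3]
finger_gap: 0.0001
grasp_force: 0.0
```

```bash
python3 -m crank '[[[0,0,-0.04,0,0,0],[0,0,-0.09,0,0,0],[0,0,-0.14,0,0,0],[0,0,-0.14,0,0,0],[0,0,-0.14,0,0,0]]]'; python3 -c "
from h import *
i=imaging.camera_info('wrist');np.save('w7.npy',i,allow_pickle=True)
w=imaging.read_camera('wrist')[:,:,::-1];cv2.imwrite('pics/w7.png',w);cv2.imwrite('pics/s7.png',imaging.read_camera('side')[:,:,::-1])
g=cv2.cvtColor(w,cv2.COLOR_BGR2GRAY)
for u in range(262,306,4): print(u,g[222:270:3,u].tolist())
print(proj('',status.get_obs()['position'],i))
"
```

```text
time_s: 18.3
position: [0.6057, 0.0354, 0.1652]
tool_rot: [3.135, 0.001, 1.571]
force: [1.0, 0.4, -0.7]
finger_gap: 0.0001
grasp_force: 0.0
262 [137, 179, 198, 158, 103, 102, 103, 104, 109, 127, 127, 128, 84, 124, 61, 29]
266 [169, 167, 170, 170, 170, 166, 166, 166, 169, 168, 168, 134, 85, 124, 61, 27]
270 [166, 167, 169, 170, 168, 167, 166, 168, 169, 168, 173, 120, 89, 101, 89, 91]
274 [243, 243, 237, 237, 236, 236, 238, 227, 113, 115, 118, 92, 93, 94, 93, 93]
278 [241, 241, 241, 241, 241, 241, 242, 232, 127, 113, 114, 91, 95, 94, 95, 95]
282 [231, 230, 230, 230, 230, 230, 230, 233, 235, 233, 135, 29, 25, 26, 24, 24]
286 [241, 241, 241, 241, 241, 241, 243, 242, 242, 241, 180, 52, 46, 38, 38, 37]
290 [241, 241, 241, 241, 241, 225, 137, 148, 243, 240, 188, 92, 93, 93, 94, 94]
294 [137, 138, 140, 140, 156, 171, 122, 136, 223, 233, 180, 94, 94, 93, 94, 94]
298 [195, 196, 197, 198, 198, 198, 199, 199, 200, 200, 215, 215, 215, 178, 77, 71]
302 [218, 205, 205, 205, 205, 205, 206, 206, 205, 206, 219, 221, 221, 187, 66, 26]
[280.37738307 237.40909733]
```

The evidence fits: the real fingertips end well above the reported TCP. They passed over the bar and pushed the tin's front, which carried the drawer to about 52 mm open. I'll find the true tip height by gently touching the free bench in front of the handle.

```bash
python3 -c "
from h import *
plan(.48,.036,.03,1.5708)"
python3 -m crank '[[[0,-0.04,0,0,0,0],[0,-0.09,0,0,0,0],[0,-0.14,0,0,0,0],[0,-0.167,0,0,0,0],[0,-0.167,0.05,0,0,0],[0,-0.167,0.1,0,0,0],[0,-0.167,0.15,0,0,0],[0,-0.167,0.18,0,0,0],[0,-0.167,0.19,0,0,0],[0,-0.167,0.19,0,0,0],[0,-0.167,0.19,0,0,0],[0,-0.167,0.19,0,0,0]]]'
```

```text
[0.0004, -0.1635, 0.1757] [-0.0012, -0.0002, -0.0004] rows 4.3
time_s: 19.4
position: [0.4791, 0.0355, 0.0203]
tool_rot: [3.14, 0.0, 1.571]
force: [0.1, -0.7, 1.0]
finger_gap: -0.0
grasp_force: 0.0
```

```bash
python3 -m crank '[[[0,0,0.006,0,0,0],[0,0,0.012,0,0,0],[0,0,0.015,0,0,0],[0,0,0.015,0,0,0]]]';python3 -m crank '[[[0,0,0.003,0,0,0],[0,0,0.006,0,0,0],[0,0,0.006,0,0,0]]]'
```

```text
time_s: 19.73
position: [0.4782, 0.0356, 0.0083]
tool_rot: [3.142, 0.0, 1.571]
force: [0.4, 0.8, 0.4]
finger_gap: -0.0004
grasp_force: 0.0
time_s: 19.98
position: [0.4781, 0.0356, 0.0035]
tool_rot: [-3.141, -0.0, 1.57]
force: [-0.9, 0.1, -0.2]
finger_gap: -0.0002
grasp_force: 0.0
```

```bash
python3 -m crank '[[[0,0,0.002,0,0,0],[0,0,0.004,0,0,0],[0,0,0.005,0,0,0],[0,0,0.005,0,0,0],[0,0,0.005,0,0,0]]]';python3 -m crank '[[[0,0,0.002,0,0,0],[0,0,0.004,0,0,0],[0,0,0.004,0,0,0],[0,0,0.004,0,0,0]]]'
```

```text
time_s: 20.4
position: [0.4783, 0.0356, -0.0001]
tool_rot: [-3.141, -0.0, 1.571]
force: [0.1, -0.2, 0.3]
finger_gap: -0.0003
grasp_force: 0.0
time_s: 20.73
position: [0.4782, 0.0356, -0.0031]
tool_rot: [-3.141, -0.0, 1.57]
force: [0.3, -0.3, 0.1]
finger_gap: -0.0002
grasp_force: 0.0
```

```bash
for k in 1 2 3; do python3 -m crank '[[[0,0,0.0015,0,0,0],[0,0,0.003,0,0,0],[0,0,0.004,0,0,0],[0,0,0.004,0,0,0]]]' | grep -E 'pos|force:' ; done
```

```text
position: [0.4782, 0.0356, -0.0062]
force: [-0.6, 0.5, 0.5]
grasp_force: 0.0
position: [0.4782, 0.0356, -0.0092]
force: [0.4, 0.4, -0.4]
grasp_force: 0.0
position: [0.4782, 0.0356, -0.0122]
force: [0.9, -0.1, -0.3]
grasp_force: 0.0
```

```bash
for k in 1 2 3; do python3 -m crank '[[[0,0,0.0015,0,0,0],[0,0,0.003,0,0,0],[0,0,0.004,0,0,0],[0,0,0.004,0,0,0]]]' | grep -E 'pos|force:' ; done
```

```text
position: [0.4782, 0.0356, -0.0152]
force: [-0.3, 0.1, 0.4]
grasp_force: 0.0
position: [0.4782, 0.0356, -0.0182]
force: [-0.4, -0.2, -0.2]
grasp_force: 0.0
position: [0.4782, 0.0356, -0.0212]
force: [0.3, -0.2, 0.5]
grasp_force: 0.0
```

The tip is still clear of the bench at this depth, so it should now overlap the bar's height. I'll push part way and check.

```bash
python3 -m crank '[[[0,0.01,0,0,0,0],[0,0.02,0,0,0,0],[0,0.03,0,0,0,0],[0,0.04,0,0,0,0],[0,0.05,0,0,0,0],[0,0.06,0,0,0,0],[0,0.068,0,0,0,0],[0,0.074,0,0,0,0],[0,0.08,0,0,0,0],[0,0.086,0,0,0,0],[0,0.092,0,0,0,0],[0,0.098,0,0,0,0],[0,0.104,0,0,0,0],[0,0.11,0,0,0,0],[0,0.116,0,0,0,0]]]'; python3 -c "
from h import *
i=imaging.camera_info('wrist');np.save('w8.npy',i,allow_pickle=True)
w=imaging.read_camera('wrist')[:,:,::-1];cv2.imwrite('pics/w8.png',w)
cv2.imwrite('pics/s8.png',imaging.read_camera('side')[:,:,::-1])
g=cv2.cvtColor(w,cv2.COLOR_BGR2GRAY)
x=status.get_obs()['position'];print(x)
for y in (.064,):
  for X in np.arange(x[0]-.03,x[0]+.075,.003):
    u,v=proj('',[X,y,.044],i);print(round(X,3),g[int(round(v)),int(round(u))],end='; ')
"
```

```text
time_s: 23.98
position: [0.5653, 0.0356, -0.0212]
tool_rot: [-3.141, -0.0, 1.57]
force: [-2.1, -0.3, 0.4]
finger_gap: 0.0002
grasp_force: 1.1
[ 0.56714793  0.03546367 -0.02095793]
0.537 116; 0.54 108; 0.543 110; 0.546 106; 0.549 110; 0.552 105; 0.555 108; 0.558 108; 0.561 131; 0.564 131; 0.567 131; 0.57 111; 0.573 112; 0.576 108; 0.579 130; 0.582 161; 0.585 156; 0.588 168; 0.591 113; 0.594 102; 0.597 140; 0.6 141; 0.603 115; 0.606 70; 0.609 72; 0.612 73; 0.615 113; 0.618 136; 0.621 137; 0.624 251; 0.627 118; 0.63 117; 0.633 219; 0.636 251; 0.639 250;
```

Contact confirmed: 2 N of drag, with the bar 12 mm ahead of the TCP. I'll push on to the stop.

```bash
python3 -m crank '[[[0,0.005,0,0,0,0],[0,0.01,0,0,0,0],[0,0.015,0,0,0,0],[0,0.02,0,0,0,0],[0,0.024,0,0,0,0],[0,0.026,0,0,0,0],[0,0.028,0,0,0,0],[0,0.028,0,0,0,0]]]'; python3 -m crank '[[[0,0.002,0,0,0,0],[0,0.003,0,0,0,0],[0,0.003,0,0,0,0]]]'|grep -E 'pos|force'
```

```text
time_s: 24.75
position: [0.5869, 0.0356, -0.021]
tool_rot: [3.141, 0.0, 1.57]
force: [-0.7, -0.3, -0.4]
finger_gap: 0.0006
grasp_force: 0.4
position: [0.5872, 0.0356, -0.021]
force: [-4.3, -0.9, 2.7]
grasp_force: 2.4
```

```bash
python3 -m crank '[[[0,0.002,0,0,0,0],[0,0.003,0,0,0,0],[0,0.003,0,0,0,0]]]'|grep -E 'pos|force';python3 -m crank '[[[0,0.002,0,0,0,0],[0,0.003,0,0,0,0],[0,0.003,0,0,0,0]]]'|grep -E 'pos|force'
```

```text
position: [0.587, 0.0356, -0.0211]
force: [-8.4, -1.8, 6.8]
grasp_force: 4.4
position: [0.5868, 0.0357, -0.0211]
force: [-13.3, -2.6, 10.1]
grasp_force: 6.3
```

```bash
python3 -m crank '[[[0,-0.02,0,0,0,0],[0,-0.06,0,0,0,0],[0,-0.09,0,0,0,0],[0,-0.1,-0.05,0,0,0],[0,-0.1,-0.1,0,0,0],[0,-0.1,-0.15,0,0,0],[0,-0.1,-0.2,0,0,0],[0,-0.1,-0.24,0,0,0],[0,-0.1,-0.26,0,0,0],[0,-0.1,-0.26,0,0,0],[0,-0.1,-0.26,0,0,0],[0,-0.1,-0.26,0,0,0]]]'|grep pos; python3 -c "
from h import *
i=imaging.camera_info('wrist');np.save('w9.npy',i,allow_pickle=True)
w=imaging.read_camera('wrist')[:,:,::-1];cv2.imwrite('pics/w9.png',w);cv2.imwrite('pics/t9.png',imaging.read_camera('top')[:,:,::-1]);cv2.imwrite('pics/s9.png',imaging.read_camera('side')[:,:,::-1])
g=cv2.cvtColor(w,cv2.COLOR_BGR2GRAY)
for y,z in ((.06,.044),(.05,.044),(.09,.046),(.08,.046),(.115,.016)):
  print('\n',y,z)
  for X in np.arange(.58,.68,.0015):
    u,v=proj('',[X,y,z],i)
    if 0<=v<420 and 0<=u<560: print(round(X*1e3,1),g[int(round(v)),int(round(u))],end='; ')
"
```

```text
position: [0.5178, 0.0357, 0.1731]

 0.06 0.044
580.0 164; 581.5 164; 583.0 164; 584.5 161; 586.0 148; 587.5 142; 589.0 98; 590.5 99; 592.0 86; 593.5 74; 595.0 92; 596.5 99; 598.0 102; 599.5 115; 601.0 145; 602.5 188; 604.0 204; 605.5 216; 607.0 208; 608.5 179; 610.0 178; 611.5 181; 613.0 180; 614.5 182; 616.0 181; 617.5 181; 619.0 181; 620.5 182; 622.0 178; 623.5 169; 625.0 124; 626.5 91; 628.0 63; 629.5 62; 631.0 62; 632.5 63; 634.0 63; 635.5 93; 637.0 136; 638.5 180; 640.0 182; 641.5 179; 643.0 176; 644.5 207; 646.0 231; 647.5 230; 649.0 191; 650.5 105; 652.0 101; 653.5 166; 655.0 218; 656.5 235; 658.0 236; 659.5 236; 661.0 227; 662.5 196; 664.0 127; 665.5 105; 667.0 103; 668.5 105; 670.0 113; 671.5 113; 673.0 112; 674.5 114; 676.0 116; 677.5 120; 679.0 120; 
 0.05 0.044
580.0 167; 581.5 165; 583.0 165; 584.5 156; 586.0 150; 587.5 138; 589.0 111; 590.5 96; 592.0 90; 593.5 76; 595.0 90; 596.5 98; 598.0 101; 599.5 113; 601.0 166; 602.5 186; 604.0 214; 605.5 215; 607.0 208; 608.5 180; 610.0 177; 611.5 180; 613.0 179; 614.5 181; 616.0 182; 617.5 181; 619.0 180; 620.5 180; 622.0 177; 6
[... 1942 characters left out ...]
4.5 165; 586.0 170; 587.5 172; 589.0 172; 590.5 173; 592.0 170; 593.5 167; 595.0 163; 596.5 144; 598.0 115; 599.5 87; 601.0 111; 602.5 141; 604.0 174; 605.5 180; 607.0 180; 608.5 179; 610.0 179; 611.5 180; 613.0 180; 614.5 181; 616.0 181; 617.5 181; 619.0 181; 620.5 182; 622.0 180; 623.5 180; 625.0 180; 626.5 180; 628.0 180; 629.5 179; 631.0 180; 632.5 180; 634.0 181; 635.5 180; 637.0 180; 638.5 181; 640.0 181; 641.5 181; 643.0 182; 644.5 182; 646.0 182; 647.5 182; 649.0 181; 650.5 182; 652.0 183; 653.5 183; 655.0 183; 656.5 183; 658.0 183; 659.5 134; 661.0 104; 662.5 102; 664.0 103; 665.5 102; 667.0 102; 668.5 102; 670.0 102; 671.5 103; 673.0 102; 674.5 103; 676.0 104; 677.5 104; 679.0 104;
```

The drawer is shut: the nest is at ~0.695–0.696 against the press origin at 0.697, and I felt a hard stop. Next is the treadle.

```bash
python3 -c "
from h import *
plan(.567,-.089,.17,1.5708)"
```

```text
[-0.1663, 0.0666, 0.0028] [-0.0039, -0.0007, -0.0005] rows 3.2
```

```bash
python3 -m crank '[[[-0.04,0.016,0,0,0,0],[-0.08,0.032,0,0,0,0],[-0.12,0.048,0,0,0,0],[-0.15,0.06,0,0,0,0],[-0.166,0.066,0.02,0,0,0],[-0.166,0.066,0.04,0,0,0],[-0.166,0.066,0.06,0,0,0],[-0.166,0.066,0.08,0,0,0],[-0.166,0.066,0.08,0,0,0],[-0.166,0.066,0.08,0,0,0]]]' 0; python3 -m crank '[[[0,0,0.005,0,0,0],[0,0,0.01,0,0,0],[0,0,0.015,0,0,0],[0,0,0.02,0,0,0],[0,0,0.025,0,0,0],[0,0,0.025,0,0,0]]]'|grep -E 'pos|force:'
```

```text
time_s: 27.48
position: [0.5664, -0.0886, 0.1123]
tool_rot: [-3.138, -0.001, 1.57]
force: [-0.2, 0.4, 0.3]
finger_gap: 0.0005
grasp_force: 0.0
position: [0.567, -0.0887, 0.0946]
force: [0.1, 0.0, 0.4]
grasp_force: 0.0
```

```bash
for k in 1 2 3 ; do python3 -m crank '[[[0,0,0.005,0,0,0],[0,0,0.01,0,0,0],[0,0,0.015,0,0,0],[0,0,0.015,0,0,0]]]'|grep -E 'pos|force:'; done
```

```text
position: [0.5669, -0.0887, 0.0831]
force: [0.7, 0.1, -0.7]
grasp_force: 0.0
position: [0.5669, -0.0887, 0.0718]
force: [-0.1, -0.0, -0.6]
grasp_force: 0.0
position: [0.5665, -0.0889, 0.0613]
force: [-2.9, -0.3, 6.7]
grasp_force: 2.8
```

```bash
python3 -m crank '[[[0,0,0.005,0,0,0],[0,0,0.01,0,0,0],[0,0,0.015,0,0,0],[0,0,0.02,0,0,0],[0,0,0.025,0,0,0],[0,0,0.03,0,0,0],[0,0,0.035,0,0,0],[0,0,0.04,0,0,0],[0,0,0.045,0,0,0],[0,0,0.05,0,0,0],[0,0,0.055,0,0,0],[0,0,0.055,0,0,0]]]'|grep -E 'pos|force:'; for k in 1 2; do python3 -m crank '[[[0,0,0.002,0,0,0],[0,0,0.004,0,0,0],[0,0,0.005,0,0,0],[0,0,0.005,0,0,0]]]'|grep -E 'pos|force:'; done
```

```text
position: [0.5661, -0.0889, 0.021]
force: [-5.0, -1.5, 9.0]
grasp_force: 5.0
position: [0.5664, -0.089, 0.0178]
force: [-4.8, -0.9, 12.9]
grasp_force: 6.3
position: [0.5667, -0.089, 0.016]
force: [-9.1, 0.5, 24.9]
grasp_force: 12.6
```

```bash
python3 -m crank '[[[0,0,0.001,0,0,0],[0,0,0.001,0,0,0],[0,0,0.001,0,0,0],[0,0,0.001,0,0,0],[0,0,0.001,0,0,0]]]'|grep -E 'pos|force:'; python3 -c "
from h import *
for n in ('top','side'): cv2.imwrite(f'pics/{n}d.png',imaging.read_camera(n)[:,:,::-1])"; python3 -m crank '[[[0,0,0.001,0,0,0],[0,0,0.002,0,0,0],[0,0,0.002,0,0,0],[0,0,0.002,0,0,0]]]'|grep -E 'pos|force:'
```

```text
position: [0.5667, -0.089, 0.0158]
force: [-7.8, 0.9, 27.4]
grasp_force: 14.1
position: [0.5669, -0.089, 0.0154]
force: [-9.6, 1.6, 33.8]
grasp_force: 17.7
```

The treadle is hard on its stop. I'll release it by rising slowly, then move clear.

```bash
python3 -m crank '[[[0,0,-0.01,0,0,0],[0,0,-0.02,0,0,0],[0,0,-0.03,0,0,0],[0,0,-0.04,0,0,0],[0,0,-0.05,0,0,0],[0,0,-0.06,0,0,0],[0,0,-0.07,0,0,0],[0,0,-0.08,0,0,0],[0,0,-0.1,0,0,0],[0,0,-0.13,0,0,0],[0,0,-0.17,0,0,0],[0,0,-0.21,0,0,0],[0,0,-0.25,0,0,0],[0,0,-0.25,0,0,0],[0,0,-0.25,0,0,0]]]'; python3 -m crank '[[[0,-0.04,0,0,0,0],[0,-0.08,0,0,0,0],[0,-0.12,0,0,0,0],[0,-0.16,0,0,0,0],[0,-0.16,0,0,0,0],[0,-0.16,0,0,0,0]]]'; python3 -c "
from h import *
for n in ('top','side','wrist'): cv2.imwrite(f'pics/{n}e.png',imaging.read_camera(n)[:,:,::-1])
t0=cv2.imread('pics/top0.png');t=cv2.imread('pics/tope.png')
def tr(im):
  g=cv2.cvtColor(im,cv2.COLOR_BGR2GRAY)[185:228,268:302];m=(g<50).astype(np.uint8);M=cv2.moments(m,True);return M['m00'],M['m10']/M['m00']+268,M['m01']/M['m00']+185
print('tread',tr(t0),tr(t))
# side view: intensity down the tin's front (drawer shut)
s=cv2.imread('pics/sidee.png');s0=cv2.imread('pics/side0.png');d=cv2.imread('pics/sided.png')
def trs(im):
  g=cv2.cvtColor(im,cv2.COLOR_BGR2GRAY)[180:225,265:310];m=(g<45).astype(np.uint8);M=cv2.moments(m,True);return M['m00'],M['m10']/M['m00']+265,M['m01']/M['m00']+180
print('side tread',trs(s0),trs(d),trs(s))
for z in (.109,.056): print(z,proj('side',[.57,-.09,z]),proj('top',[.57,-.09,z]))
"
```

```text
time_s: 32.75
position: [0.5689, -0.0894, 0.2]
tool_rot: [3.137, 0.002, 1.571]
force: [-0.4, 0.3, -0.9]
finger_gap: 0.0004
grasp_force: 0.0
time_s: 33.25
position: [0.4451, -0.0881, 0.1967]
tool_rot: [-3.138, -0.002, 1.569]
force: [0.4, -0.7, 0.2]
finger_gap: 0.0004
grasp_force: 0.0
tread (543.0, 285.9447513812155, 207.5635359116022) (474.0, 286.4620253164557, 206.26371308016877)
side tread (304.0, 287.48026315789474, 202.21052631578948) (714.0, 287.4341736694678, 197.95238095238096) (200.0, 287.6, 204.065)
0.109 [286.986772   197.20172579] [285.86416161 207.97156155]
0.056 [287.2090965  210.51049223] [285.51767432 210.17566585]
```

```bash
python3 -c "
from h import *
G=lambda n:cv2.cvtColor(cv2.imread(f'pics/{n}.png'),cv2.COLOR_BGR2GRAY)
for n in ('top0','tope'): print(n,G(n)[188:232,286].tolist(),G(n)[205,268:304].tolist())
for n in ('side0','sided','sidee'): print(n,G(n)[180:225,287].tolist())
"
```

```text
top0 [151, 151, 151, 152, 154, 139, 86, 34, 37, 31, 36, 38, 41, 40, 38, 39, 40, 39, 38, 41, 38, 36, 38, 38, 38, 40, 41, 39, 38, 40, 35, 35, 37, 61, 72, 80, 83, 83, 71, 120, 139, 138, 137, 151] [95, 95, 96, 97, 96, 96, 90, 107, 27, 32, 34, 37, 34, 33, 37, 38, 37, 37, 39, 37, 36, 38, 39, 39, 38, 37, 34, 33, 44, 129, 134, 131, 131, 147, 146, 144]
tope [150, 149, 149, 150, 152, 136, 84, 31, 34, 32, 38, 40, 40, 42, 36, 36, 38, 38, 38, 39, 38, 38, 39, 36, 37, 38, 40, 38, 31, 54, 72, 80, 86, 90, 92, 95, 98, 101, 102, 103, 103, 108, 109, 114] [93, 93, 93, 95, 95, 96, 89, 104, 25, 33, 34, 36, 35, 33, 38, 36, 39, 36, 38, 37, 38, 38, 37, 38, 39, 35, 32, 32, 46, 129, 133, 128, 130, 145, 143, 142]
side0 [158, 153, 149, 149, 152, 156, 157, 158, 159, 159, 148, 109, 54, 40, 39, 39, 41, 40, 36, 40, 40, 40, 38, 39, 45, 93, 116, 135, 157, 161, 159, 149, 116, 50, 23, 23, 21, 22, 20, 21, 19, 20, 25, 53, 78]
sided [33, 32, 34, 32, 34, 33, 33, 31, 31, 31, 33, 31, 30, 31, 33, 33, 32, 34, 32, 32, 31, 33, 34, 55, 77, 87, 89, 89, 89, 90, 90, 90, 75, 46, 28, 29, 32, 26, 42, 88, 115, 98, 51, 62, 87]
sidee [170, 165, 161, 161, 164, 167, 170, 171, 172, 172, 159, 120, 62, 45, 43, 44, 47, 42, 43, 47, 47, 46, 42, 42, 52, 102, 127, 147, 170, 173, 170, 161, 126, 56, 26, 27, 23, 26, 24, 26, 23, 22, 29, 60, 87]
```

```bash
python3 -c "
from h import *
G=lambda n:cv2.cvtColor(cv2.imread(f'pics/{n}.png'),cv2.COLOR_BGR2GRAY)
for p in ([.668,.06,.094],[.668,.06,.086],[.668,.036,.094],[.668,.036,.086],[.668,.036,.046]): print(p,proj('side',p).round(1))
for y in (.07,.05,.03):
  u=int(round(proj('side',[.668,y,.09])[0]))
  for n in ('s9','sidee'): print(y,u,n,G(n)[210:250,u].tolist())
"
```

```text
[0.668, 0.06, 0.094] [233.9 218.6]
[0.668, 0.06, 0.086] [234.1 220.6]
[0.668, 0.036, 0.094] [238.3 214.1]
[0.668, 0.036, 0.086] [238.5 216.2]
[0.668, 0.036, 0.046] [239.5 226.1]
0.07 232 s9 [134, 167, 189, 195, 198, 180, 128, 93, 84, 99, 111, 102, 82, 86, 105, 113, 120, 127, 132, 137, 137, 136, 136, 135, 133, 131, 155, 202, 228, 208, 150, 138, 138, 138, 130, 119, 108, 113, 151, 175]
0.07 232 sidee [133, 164, 186, 193, 196, 178, 125, 92, 84, 98, 111, 115, 116, 112, 109, 112, 117, 124, 129, 134, 135, 134, 133, 133, 130, 128, 151, 200, 225, 205, 147, 135, 136, 135, 128, 115, 106, 111, 149, 173]
0.05 236 s9 [198, 180, 128, 93, 83, 99, 111, 98, 74, 86, 106, 113, 116, 128, 134, 138, 139, 138, 137, 133, 129, 138, 175, 211, 226, 213, 177, 144, 150, 177, 187, 175, 145, 97, 87, 89, 90, 89, 94, 107]
0.05 236 sidee [196, 177, 126, 91, 83, 98, 112, 115, 115, 110, 109, 110, 115, 125, 133, 136, 136, 137, 135, 131, 128, 136, 173, 209, 224, 211, 174, 142, 147, 173, 185, 174, 143, 93, 87, 88, 88, 87, 92, 106]
0.03 240 s9 [84, 98, 109, 97, 81, 91, 109, 121, 126, 127, 132, 136, 137, 137, 136, 131, 129, 139, 176, 214, 227, 206, 159, 137, 147, 171, 181, 174, 155, 117, 85, 79, 77, 78, 78, 95, 157, 194, 178, 123]
0.03 240 sidee [82, 98, 113, 116, 114, 111, 111, 118, 123, 126, 130, 134, 136, 135, 133, 130, 127, 136, 173, 211, 224, 204, 157, 134, 143, 169, 179, 172, 152, 114, 84, 76, 75, 75, 78, 94, 154, 191, 176, 120]
```

The dark plug gap visible before pressing is gone in every column I checked, so the lid is home. The treadle is back up and the arm is clear.

```bash
python3 -c "
from rig import ticket
print(ticket.sign_off())"
```

```text
the job is handed in; nothing more can be done
None
```

I handed the job in with the tin in the shut drawer, its lid pressed home by the press and the treadle back up; no verdict came back. The first push on the drawer missed the handle and moved the tin itself, and the second push, on the handle, shut the drawer to its stop.

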